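# Lock the tube turntable with its index pin

## Task

Lock the tube turntable: lift the flap of the white accessory box to get at the round-headed index pin in its lower tier, spin the turntable's loose spider until the hole in the short lug lies under the hole in the fixed bracket, and pass the pin down through both holes until its head sits flush on the bracket, then let go. Leave the T-handled key in its socket, and do not shift the dishes, flasks or marker pen on the bench.

Things in the scene. Friction and masses are not known exactly. Their poses are not given: they have to be found in the camera images.
- turntable: Tube turntable, fixed to the bench: grey round foot, 216 mm across and 20 mm high. Origin: centre of the foot's underside, on the vertical axle. Its x axis points along the fixed steel bracket, a flat bar 34 mm wide and 12 mm thick that reaches from the axle to 66 mm out; the bracket's top is 54 mm above the bench and its underside 42 mm. The axle ends level with the bracket's top. The bracket does not turn.
- bracket_hole (a point): Centre of the bracket's vertical through hole (14 mm diameter, 1 mm chamfer), at the bracket's top face; 45 mm from the axle.
- spider (a joint): Angle of the spider, rad, growing anticlockwise seen from above; it turns endlessly both ways. 0 (or any whole turn) = lug hole exactly under the bracket hole. The spider is a loose dark metal hub with four limbs at right angles, 22 to 38 mm above the bench: one short square lug with a hole in it and three longer arms that each carry an upright white tube fixed to its end. About 0.5 N at a tube pushes it round; it stays where left.
- lug_hole (a point): Centre of the vertical through hole (14 mm diameter, 1 mm chamfer) in the spider's short square lug (36 mm wide, ends 66 mm from the axle), at the lug's top face, 38 mm above the bench; 45 mm from the axle. Between lug and bracket is a gap of 4 mm. There is free space under the lug down to the foot's top at 20 mm.
- tube_a (a point): Centre of the top of the capped tube on the arm 90 degrees anticlockwise (from above) of the lug. Each tube is 18 mm in diameter (its cap 20 mm, the top 10 mm), stands 90 mm from the axle and rises from the arm, 34 mm above the bench, to 82 mm. Tubes are fixed to the arms and pass outside the bracket.
- tube_b (a point): The same for the tube opposite the lug.
- tube_c (a point): The same for the tube 90 degrees clockwise of the lug.
- kitbox: White accessory box, fixed to the bench: 140 mm (its x) by 200 mm (its y) by 90 mm high, walls and floor 5 mm. Origin: centre of its underside; x points from its front (knob side) to its hinge. In its lower tier, under the flap, stands a grey block (100 by 50 mm, top 39 mm above the bench) with two 13 mm through sockets, 38 mm before and 10 mm behind the box's centre on its middle line (y = 0); one holds the index pin, the other a T-handled key.
- flap (a joint): Angle of the grey flap that covers the box, rad: 0 shut, growing as its front edge lifts, 1.57 upright, 2.3 fully open (leaning far back, out of the way of the gripper). The hinge is stiff (lifting at the knob takes about 2 to 4 N) and the flap stays where it is left.
- flap_handle (a point): Grip point of the flap's black round knob, 43 mm above the flap's underside and 30 mm behind its front edge (110 mm from the hinge line, measured along the flap). The knob is a disc 28 mm across and 16 mm high on a thin neck and turns with the flap.
- flap_hinge (a point): Middle of the flap's hinge line, at the box's far upper edge (70 mm behind the box's centre, 90 mm above the bench); the line runs along the box's y axis.
- pin_head (a point): Centre of the index pin's head. The pin is plain metal: a smooth round upright head 20 mm in diameter and 44 mm high, above a round shank 10 mm in diameter and 30 mm long whose last 5 mm taper to 4 mm. This point is on the axis, 22 mm above the head's underside; z points up along the pin. About 60 g. In the box it stands upright in one of the two sockets with its head's underside on the block.
- pin_seat (a point): Point on the index pin's axis at the head's underside, which comes to rest on the bracket.
- pin_tip (a point): Point at the lower end of the index pin's shank, 30 mm below the head's underside.
- tkey: T-handled key in the other socket: the same shank, but a neck with a 46 mm crossbar on top (68 mm high in all). Not wanted: leave it. Origin: lower end of its shank.
- dishes: Stack of three clear petri dishes, 90 mm across and 45 mm high, standing between turntable and box. Origin: centre of the underside.
- flask_a: Smaller conical flask with a foil cap, 80 mm across and 128 mm high. Origin: centre of the underside.
- flask_b: Larger conical flask with a foil cap, 100 mm across and 160 mm high. Origin: centre of the underside.
- marker: Marker pen lying flat, 128 mm long and 13 mm thick. Origin: on its underside.
There are look-alikes about, which are no part of the job. What is shaped like the turntable but blue or brown is not meant.

How it is judged:
On the way, in this order (a step that is already met when the one before it is completed fails the run):
1. the flap of the accessory box is lifted (past about 60 degrees) (value of joint flap above 1.05 rad), for 0.1 s.
2. the index pin is out of the box, above its rim (z of pin_tip in the frame of kitbox above 0.09 m), for 0.05 s.
At the end, for the whole second after the job is handed in: The index pin stands upright (within 0.08 rad) through the bracket hole and the lug hole, its head's underside within 2.5 mm of the bracket's top, its axis within 3 mm of both holes' centres, the two holes within 5 mm of each other, the spider at rest (horizontal distance between lug_hole and bracket_hole below 0.005 m and horizontal distance between pin_seat and bracket_hole below 0.003 m and horizontal distance between pin_tip and lug_hole below 0.003 m and z of pin_seat in the frame of bracket_hole between -0.0025 and 0.0025 m and angle between pin_head's own z axis and vertical below 0.08 rad and velocity of joint spider between -0.05 and 0.05 rad/s); the robot touches nothing.
It fails at once if the stack of petri dishes is shifted by more than 40 mm (distance of dishes from where it was at the start of the episode above 0.04 m).
It fails at once if the smaller flask is shifted by more than 40 mm (distance of flask_a from where it was at the start of the episode above 0.04 m).
It fails at once if the larger flask is shifted by more than 40 mm (distance of flask_b from where it was at the start of the episode above 0.04 m).
It fails at once if the marker pen is shifted by more than 40 mm (distance of marker from where it was at the start of the episode above 0.04 m).
It fails at once if the T-handled key is taken or knocked out of its socket (moved by more than 15 mm) (distance of tkey from where it was at the start of the episode above 0.015 m).
It also fails if it takes over 72 s, if anything falls off the work surface, if the arm or the gripper's body presses on something with over 40 N, if the wrist force passes 120 N, or if a joint passes its speed limit or range.

## Robot

A 6-joint arm with a two-finger parallel gripper is mounted at the origin on the work surface. World frame = base frame: x ahead of the robot, y to its left, z up, the work surface at z = 0. Lengths are in m, angles in rad, forces in N, time in s.
With the tool pointing down it reaches from about 0.375 to 0.9 m from the base axis. Payload 3.1 kg.
Tool frame: the origin (TCP) lies at the very end of the fingers, on their centre line; the grasp point (between the pads) lies 19 mm behind it (manip.hold_point_z is the distance from the TCP to the grasp point, in m); y points along the fingers, z is the direction in which the jaws open and shut, and the axes are right-handed (so a half turn about y gives the same grasp; the last joint's range is limited). The gripper opens to 85 mm and grips with 20 to 120 N. Pads are 22 mm wide; open, the fingers measure 114 mm over their backs; the gripper's body (76 mm by 85 mm) begins 54 mm behind the grasp point. The pads swing forward as they close: fully open they stand 13 mm farther back than shut.
Start: joints at [0.94, 0.527, 1.433, -0, 1.181, -0.178], TCP at [0.273, 0.562, 0.231] pointing down, gripper open.
Joint ranges: [-3.08, 3.08], [-0.75, 2.2], [0.22, 2.44], [-1.43, 4.57], [0, 2.65], [-2.85, 2.85]. Speed limits (rad/s): [2.79, 2.79, 3.14, 3.14, 3.14, 3.14].

## Interface

Orientations are given as a unit quaternion [x, y, z, w].
In Python, from station import manip, eyes, workorder gives the robot as it stands. The module is installed in compiled form; this text tells all that it offers.
- The arm moves only by the shell command python3 -m jog 'ROWS' [OPENING] [FORCE]. ROWS is JSON, a list of rows, each a list of 2 entries, a list of its own where there are three numbers: the shift along the tool's x, y, z in cm, then the turn about the tool's y in rad. A call has 1 to 20 rows; each row is the pose to reach, as a shift and turn from the pose commanded when the call began, along the tool's axes at that moment; what a row does not reach only later rows make up. A row lasts 1/12 s, in which the tool goes at most 41.7 mm and 7.16 degrees, less where a joint would pass 70% of its speed; a pose out of reach is approached as far as the arm can. A call with a gripper value outside its range is refused whole. OPENING is the finger opening in cm, from 0 to 8.54, set as the call begins (- or left out, the last holds). The fingers move at their own pace and stop on an object; FORCE is the grip in N (left out, the last holds). Time passes only in rows, so rows that repeat a pose let the fingers close. It gives the time, the measured TCP pose, the force and the opening at its end, in the units of the state.
- manip.sense(): the state, without advancing time (a new reading comes with each control period).
- eyes.snapshot(name): name is "scene" or "top" or "wrist"; returns a dict with "frame" (420x560x3 uint8, red, green, blue), "vfov" (degrees; the focal length in pixels is half the picture's height over the tangent of half this angle, whatever the lens; pixels are square), "cx", "cy" (the principal point, pixels), "k1" (the pictures are not rectified: a ray, as slopes to the right and down, at radius r is drawn at 1 + k1 r^2 times it, then the intrinsics apply), "rvec" (rotation vector, rad) and "tvec" (3), from world to camera coordinates, as OpenCV has them. Camera axes: x right, y down, z forward; pixel columns grow to the right and rows downward; lengths in m; the calibration is good to about 2 mm. A picture is of the moment at which its call begins. There is no depth.
- workorder.sign_off(): hands the job in, once; it reports no verdict.
The state is a dict: "t": time; "q": joint angles; "qd": joint speeds; "tau": joint torques, N m; "tcp_pos": TCP position; "tool_rot": TCP orientation; "force": force on the tool from outside, world axes, zero at the start; "ft_torque": the same for the moment, N m; "finger_gap": opening from 0.0 (shut) to 1.0 (fully open).
Only numpy, scipy, OpenCV 4.12 (cv2) and the standard library are available. Lean on these libraries where they do the work, as an engineer would, in place of code of your own. Each camera call takes 0.05 s, during which the arm holds its last target. There are 200 camera calls.

## Working session

There is one attempt and no reset: what is moved stays moved. The work goes in short steps, Python scripts to look and compute and a shell command to move; the robot and the scene stay as the last step left them, time stands still between calls to the robot, and variables do not carry over. Pictures are saved under pics/ and viewed, about 8 in all and at most 12, crops included, and the job is handed in when it is done.

```bash
mkdir -p pics
cat > h.py <<'E'
import numpy as np,cv2
from scipy.spatial.transform import Rotation as R
from station import manip,eyes,workorder
def snap(n,save=None):
    s=eyes.snapshot(n)
    if save: cv2.imwrite('pics/'+save+'.png',s['frame'][:,:,::-1])
    return s
def K(s):
    f=210/np.tan(np.radians(s['vfov'])/2); return np.array([[f,0,s['cx']],[0,f,s['cy']],[0,0,1.]]),np.array([s['k1'],0,0,0.])
def proj(s,P):
    k,d=K(s); return cv2.projectPoints(np.array(P,float).reshape(-1,1,3),np.array(s['rvec'],float),np.array(s['tvec'],float),k,d)[0].reshape(-1,2)
def ray(s,uv):
    k,d=K(s); x=cv2.undistortPoints(np.array(uv,float).reshape(-1,1,2),k,d).reshape(-1,2)
    Rm=cv2.Rodrigues(np.array(s['rvec'],float))[0]; D=np.c_[x,np.ones(len(x))]@Rm
    return -Rm.T@np.array(s['tvec'],float).ravel(),D
def atz(s,uv,z):
    o,D=ray(s,uv); return o+D*((z-o[2])/D[:,2:])
def st():
    s=manip.sense(); print('t',s['t'],'tcp',np.round(s['tcp_pos'],4),'gap',round(s['finger_gap'],3),'F',np.round(s['force'],1)); Rm=R.from_quat(s['tool_rot']).as_matrix(); print(np.round(Rm,3)); return s,Rm
E
python3 - <<'E'
from h import *
import pickle
st()
d={}
for n in ['scene','top','wrist']:
    s=snap(n,n+'0'); d[n]=s; print(n,s['vfov'],s['cx'],s['cy'],s['k1'],np.round(ray(s,[[280,210]])[0],3))
pickle.dump(d,open('s0.pkl','wb'))
E
```

```text
t 0.0 tcp [0.273  0.5614 0.2304] gap 1.002 F [ 0.7 -0.3 -0.2]
[[ 0.899 -0.001  0.437]
 [-0.437 -0.002  0.899]
 [-0.    -1.    -0.002]]
scene 51.925982017568636 273.8618110216099 205.7695159910985 -0.0012771586337542483 [ 0.87  -0.647  1.214]
top 43.166300411730376 284.1507135860208 211.61153224917956 -0.06971252337138999 [ 0.259 -0.004  1.316]
wrist 63.36672352698278 281.65212893888685 212.1202052330142 -0.07413773443162235 [0.202 0.599 0.372]
```

View pics/top0.png

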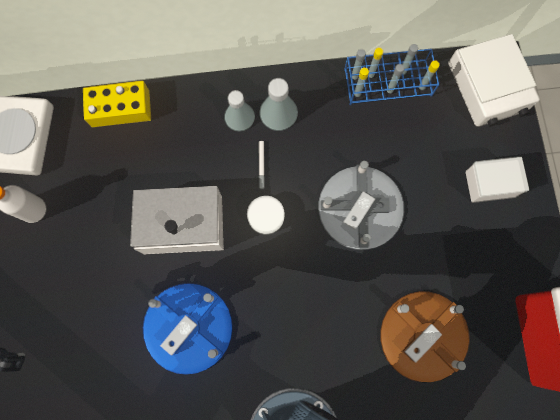

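View pics/scene0.png

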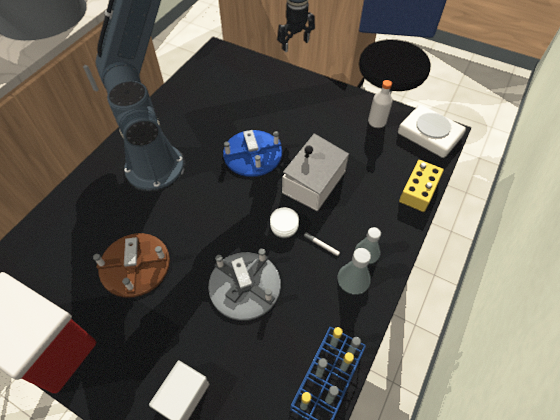

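Top view: the grey turntable is at (362,206), and its look-alikes are blue (188,328) and brown (425,336). The white box with the flap is at (177,219), with its knob at about (171,227). White boxes at (495,180) and (495,75) are look-alikes. Dishes are at (266,214), the marker at (262,163) and the flasks at (238,110) and (279,105). I choose the grey turntable and the box with the black knob, and check both in one crop.

Run:
```python
from h import *
import pickle
s=pickle.load(open('s0.pkl','rb'))['top']
f=s['frame'][:,:,::-1]
a=cv2.resize(f[175:265,120:235],None,fx=3.4,fy=3.4,interpolation=cv2.INTER_CUBIC)
b=cv2.resize(f[155:255,310:412],None,fx=4,fy=4,interpolation=cv2.INTER_CUBIC)
c=np.zeros((400,a.shape[1]+b.shape[1],3),np.uint8); c[:a.shape[0],:a.shape[1]]=a; c[:400,a.shape[1]:]=b
cv2.imwrite('pics/crop1.png',c); print(a.shape)
print(atz(s,[[280,0],[280,400],[0,210],[560,210]],0).round(3))
```

```text
(306, 391, 3)
[[ 1.144 -0.1    0.   ]
 [ 0.086  0.024  0.   ]
 [ 0.63   0.69   0.   ]
 [ 0.459 -0.75   0.   ]]
```

View pics/crop1.png

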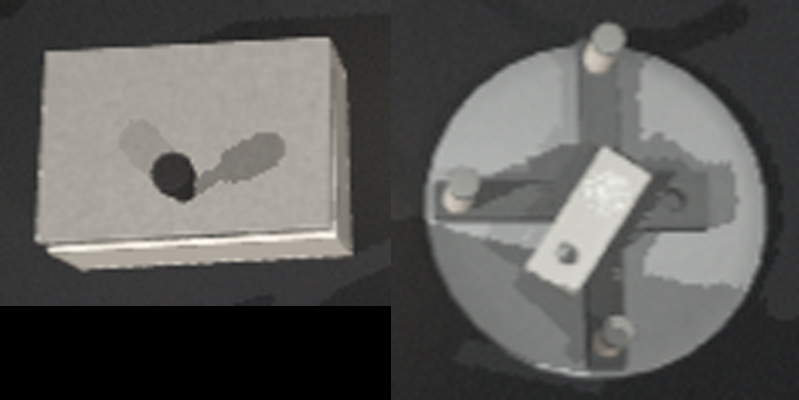

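Run:
```python
from h import *
import pickle
s=pickle.load(open('s0.pkl','rb'))['top']
L=lambda p:(np.array(p,float)+.5)/3.4-.5+[120,175]
Rr=lambda p:(np.array(p,float)+.5-[391,0])/4-.5+[310,155]
F=atz(s,L([(44,50),(330,38),(336,235),(38,241)]),.094);print('flap',F.round(4).tolist(),np.linalg.norm(F-np.roll(F,-1,0),axis=1))
print('knob',atz(s,L([(172,173)]),.145))
T=atz(s,Rr([(607,38),(463,180),(617,330)]),.082);print('tubes',T.round(4)); ax=(T[0]+T[2])/2;print('axle',ax,np.linalg.norm(T-ax,axis=1))
h=atz(s,Rr([(567,253)]),.054)[0];l=atz(s,Rr([(676,200)]),.038)[0]
fo=atz(s,Rr([(426,207),(768,207),(597,44),(597,378)]),.02);print('foot',fo.round(4), (fo[0]+fo[1])/2,(fo[2]+fo[3])/2)
B=atz(s,Rr([(605,147),(651,178),(575,292),(526,266)]),.054);print('br',B.round(4))
for n,p in(('hole',h),('lug',l)):
  d=p-ax;print(n,p.round(4),np.hypot(*d[:2]),np.degrees(np.arctan2(d[1],d[0])))
for i in T: d=i-ax;print(np.degrees(np.arctan2(d[1],d[0])))
print('dish',atz(s,[[266,214]],.045),'marker',atz(s,[[262,142],[262,187]],.006),'flasks',atz(s,[[236,97]],.128),atz(s,[[278,85]],.16))
```

```text
flap [[0.6158, 0.3156, 0.094], [0.6005, 0.1146, 0.094], [0.4612, 0.1233, 0.094], [0.4809, 0.3276, 0.094]] [0.2015714  0.13956185 0.20532344 0.13546338]
knob [[0.5066508  0.22216616 0.145     ]]
tubes [[ 0.6162 -0.2436  0.082 ]
 [ 0.5386 -0.1445  0.082 ]
 [ 0.4378 -0.2226  0.082 ]]
axle [ 0.52701041 -0.23307972  0.082     ] [0.08979127 0.08929611 0.08979127]
foot [[ 0.5382 -0.1262  0.02  ]
 [ 0.5129 -0.3399  0.02  ]
 [ 0.6309 -0.2487  0.02  ]
 [ 0.4187 -0.2168  0.02  ]] [ 0.52552128 -0.23303772  0.02      ] [ 0.52481338 -0.23272949  0.02      ]
br [[ 0.5553 -0.2373  0.054 ]
 [ 0.5327 -0.2624  0.054 ]
 [ 0.468  -0.2057  0.054 ]
 [ 0.4873 -0.1784  0.054 ]]
hole [ 0.4924 -0.2044  0.054 ] 0.04500442729354647 140.34367869647468
lug [ 0.5205 -0.279   0.038 ] 0.04636411515998875 -98.11365770447384
-6.730697431525542
82.55527049895895
173.26930256847447
dish [[0.52889923 0.00593367 0.045     ]] marker [[ 0.72857729 -0.00461423  0.006     ]
 [ 0.60831714  0.00856744  0.006     ]] flasks [[0.80607231 0.04523681 0.128     ]] [[ 0.80996448 -0.05740618  0.16      ]]
```

```bash
cat >> h.py <<'E'
def tri(obs):
    A=np.zeros((3,3));b=np.zeros(3);
    for s,uv in obs:
        o,D=ray(s,[uv]);d=D[0]/np.linalg.norm(D[0]);M=np.eye(3)-np.outer(d,d);A+=M;b+=M@o
    p=np.linalg.solve(A,b);return p,[np.round(proj(s,p)[0]-uv,1) for s,uv in obs]
def delta(P,yaw=None,grasp=True):
    """row (cm, rad) from current pose to P (grasp point unless grasp=False), jaw yaw"""
    s,Rm=st();P=np.array(P,float)
    if grasp: P=P-[0,0,manip.hold_point_z]
    d=Rm.T@(P-s['tcp_pos'])*100
    y0=np.arctan2(Rm[1,2],Rm[0,2]);t=0 if yaw is None else y0-yaw
    t=(t+np.pi)%(2*np.pi)-np.pi
    print('row',np.round(d,2),'turn',round(t,3),'q6',round(s['q'][5],3),'q1',round(s['q'][0],3))
E
python3 - <<'E'
from h import *
import pickle
d=pickle.load(open('s0.pkl','rb'))
def dark(s,r):
    x0,x1,y0,y1=r;g=s['frame'][y0:y1,x0:x1].max(2);m=(g<60).astype(np.uint8)
    n,l,stt,c=cv2.connectedComponentsWithStats(m);i=1+np.argmax(stt[1:,4]);print(stt[i],c[i]+[x0,y0]);print(m)
    return c[i]+[x0,y0]
a=dark(d['top'],(160,185,215,240));b=dark(d['scene'],(300,320,140,165))
print(tri([(d['top'],a),(d['scene'],b)]))
print(tri([(d['top'],(170.5,226)),(d['scene'],(309,150))]))
E
```

```text
[  5   6  12  13 115] [171.23478261 226.68695652]
[[0 0 0 0 0 0 0 0 0 0 0 0 0 0 0 0 0 0 0 0 0 0 0 0 0]
 [0 0 0 0 0 0 0 0 0 0 0 0 0 0 0 0 0 0 0 0 0 0 0 0 0]
 [0 0 0 0 0 0 0 0 0 0 0 0 0 0 0 0 0 0 0 0 0 0 0 0 0]
 [0 0 0 0 0 0 0 0 0 0 0 0 0 0 0 0 0 0 0 0 0 0 0 0 0]
 [0 0 0 0 0 0 0 0 0 0 0 0 0 0 0 0 0 0 0 0 0 0 0 0 0]
 [0 0 0 0 0 0 0 0 0 0 0 0 0 0 0 0 0 0 0 0 0 0 0 0 0]
 [0 0 0 0 0 0 0 0 1 1 1 1 1 1 0 0 0 0 0 0 0 0 0 0 0]
 [0 0 0 0 0 0 0 1 1 1 1 1 1 1 1 0 0 0 0 0 0 0 0 0 0]
 [0 0 0 0 0 0 1 1 1 1 1 1 1 1 1 1 0 0 0 0 0 0 0 0 0]
 [0 0 0 0 0 0 1 1 1 1 1 1 1 1 1 1 0 0 0 0 0 0 0 0 0]
 [0 0 0 0 0 1 1 1 1 1 1 1 1 1 1 1 1 0 0 0 0 0 0 0 0]
 [0 0 0 0 0 0 1 1 1 1 1 1 1 1 1 1 1 0 0 0 0 0 0 0 0]
 [0 0 0 0 0 0 1 1 1 1 1 1 1 1 1 1 1 0 0 0 0 0 0 0 0]
 [0 0 0 0 0 0 1 1 1 1 1 1 1 1 1 1 1 0 0 0 0 0 0 0 0]
 [0 0 0 0 0 0 0 1 1 1 1 1 0 1 1 1 1 0 0 0 0 0 0 0 0]
 [0 0 0 0 0 0 0 0 0 1 0 1 1 1 1 1 1 0 0 0 0 0 0 0 0]
 [0 0 0 0 0 0 0 0 1 1 1 1 1 1 1 1 1 0 0 0 0 0 0 0 0]
 [0 0 0 0 0 0 0 0 0 0 1 1 1 1 1 1 1 0 0 0 0 0 0 0 0]
 [0 0 0 0 0 0 0 0 0 0 0 0 1 1 1 1 0 0 0 0 0 0 0 0 0]
 [0 0 0 0 0 0 0 0 0 0 0 0 0 0 0 0 0 0 0 0 0
[... 872 characters left out ...]
 0 0 0]
 [0 0 0 0 0 0 1 1 1 1 1 0 0 0 0 0 0 0 0 0]
 [0 0 0 0 0 0 1 1 1 0 0 0 0 0 0 0 0 0 0 0]
 [0 0 0 0 0 1 1 1 1 0 0 0 0 0 0 0 0 0 0 0]
 [0 0 0 0 0 1 1 1 1 0 0 0 0 0 0 0 0 0 0 0]
 [0 0 0 0 0 0 1 1 0 0 0 0 0 0 0 0 0 0 0 0]
 [0 0 0 0 0 0 0 0 0 0 0 0 0 0 0 0 0 0 0 0]
 [0 0 0 0 0 0 0 0 0 0 0 0 0 0 0 0 0 0 0 0]
 [0 0 0 0 0 0 0 0 0 0 0 0 0 0 0 0 0 0 0 0]
 [0 0 0 0 0 0 0 0 0 0 0 0 0 0 0 0 0 0 0 0]
 [0 0 0 0 0 0 0 0 0 0 0 0 0 0 0 0 0 0 0 0]
 [0 0 0 0 0 0 0 0 0 0 0 0 0 0 0 0 0 0 0 0]
 [0 0 0 0 0 0 0 0 0 0 0 0 0 0 0 0 0 0 0 0]]
(array([0.50377273, 0.2201465 , 0.14422702]), [array([0.1, 0.1]), array([ 0., -0.])])
(array([0.50556153, 0.22168217, 0.14839216]), [array([-0.3, -0.3]), array([-0.3,  0.1])])
```

```bash
python3 -c "
from h import *
delta([.503,.222,.21],np.radians(85.4))"
```

```text
t 0.15 tcp [0.2731 0.5616 0.2305] gap 0.997 F [ 0.  -0.4  0.2]
[[ 0.899 -0.001  0.437]
 [-0.437 -0.001  0.899]
 [-0.    -1.    -0.002]]
row [ 35.54   3.95 -20.47] turn -0.373 q6 -0.178 q1 0.94
```

```bash
python3 -m jog '[[[35.5,3.95,-20.5],-0.373],[[35.5,3.95,-20.5],-0.373],[[35.5,3.95,-20.5],-0.373],[[35.5,3.95,-20.5],-0.373],[[35.5,3.95,-20.5],-0.373],[[35.5,3.95,-20.5],-0.373],[[35.5,3.95,-20.5],-0.373],[[35.5,3.95,-20.5],-0.373],[[35.5,3.95,-20.5],-0.373],[[35.5,3.95,-20.5],-0.373],[[35.5,3.95,-20.5],-0.373],[[35.5,3.95,-20.5],-0.373],[[35.5,3.95,-20.5],-0.373],[[35.5,3.95,-20.5],-0.373]]' 5.5 60
python3 - <<'E'
from h import *
s=snap('wrist','w1'); 
print('proj knob',proj(s,[[.503,.222,.141],[.503,.222,.133]]),proj(s,[[.48,.3276,.094],[.461,.123,.094]]))
delta([.503,.222,.133],np.radians(85.4))
E
```

```text
t: 1.32
tcp_pos: [0.5018, 0.2234, 0.1917]
tool_rot: [-0.707, 0.028, -0.027, 0.707]
force: [-0.7, -0.6, 0.1]
finger_gap: 0.647
proj knob [[276.40885454 238.80104022]
 [276.59891263 233.92284363]] [[420.47719233 173.33150002]
 [135.80766127 169.46418138]]
t 1.3667 tcp [0.5018 0.2236 0.1918] gap 0.641 F [-0.4  0.6 -0.2]
[[ 0.997 -0.001  0.078]
 [-0.078  0.     0.997]
 [-0.001 -1.     0.   ]]
row [ 0.14  7.75 -0.16] turn 0.003 q6 -1.278 q1 0.216
```

View pics/w1.png

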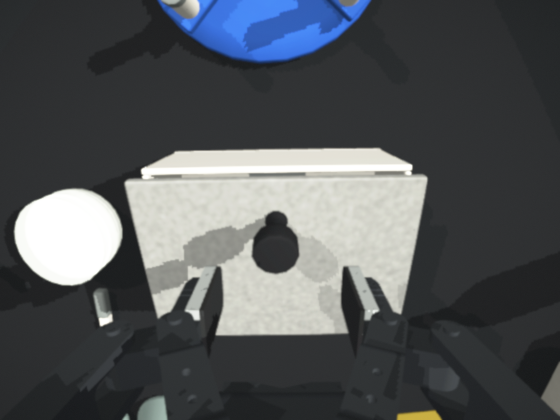

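Wrist view: the knob disc centre is at (275,247), about 8 px below my prediction of (276,239). The flap's front edge runs from (127,182) to (425,178).

Run:
```python
from h import *
s=snap('wrist')
print(atz(s,[[275,247]],.141),atz(s,[[275,247]],.150),'front',atz(s,[[127,182],[425,178],[217,335],[342,335]],.094))
st_,Rm=st();print(proj(s,[st_['tcp_pos']]))
```

```text
[[0.50838682 0.22097374 0.141     ]] [[0.50440237 0.22148125 0.15      ]] front [[0.46966027 0.11470393 0.094     ]
 [0.4836275  0.33142863 0.094     ]
 [0.60708891 0.16211778 0.094     ]
 [0.6152907  0.26824358 0.094     ]]
t 1.4167 tcp [0.5018 0.2238 0.1919] gap 0.648 F [ 0.3 -0.1  0.8]
[[ 0.997 -0.     0.077]
 [-0.077  0.     0.997]
 [-0.    -1.     0.   ]]
[[277.72625902 278.15681441]]
```

```bash
python3 -m jog '[[[0.45,3.9,-0.2],0],[[0.45,7.6,-0.2],0],[[0.45,7.6,-0.2],0]]'
python3 -m jog '[[[0,0,0],0],[[0,0,0],0],[[0,0,0],0],[[0,0,0],0],[[0,0,0],0],[[0,0,0],0]]' 2 50
python3 -c "
from h import *
s=snap('wrist','w2'); st()"
```

```text
t: 1.67
tcp_pos: [0.5021, 0.2201, 0.11]
tool_rot: [0.708, -0.032, 0.023, -0.705]
force: [-1.7, -0.3, -1.2]
finger_gap: 0.646
t: 2.17
tcp_pos: [0.5076, 0.2191, 0.1181]
tool_rot: [0.707, -0.027, 0.028, -0.706]
force: [-0.1, -5.0, -2.4]
finger_gap: 0.307
t 2.2167 tcp [0.5077 0.2191 0.1181] gap 0.309 F [-0.2 -4.8 -3.2]
[[ 0.997  0.002  0.078]
 [-0.078 -0.002  0.997]
 [ 0.003 -1.    -0.002]]
```

```bash
python3 -m jog '[[[0.5,-1.1,0],0],[[1.1,-2.1,0],0],[[1.8,-3.1,0],0],[[2.5,-3.9,0],0],[[3.4,-4.7,0],0],[[4.4,-5.5,0],0],[[5.4,-6.1,0],0],[[6.4,-6.6,0],0],[[7.5,-7.0,0],0],[[8.7,-7.3,0],0],[[8.7,-7.3,0],0]]'
python3 -c "
from h import *
s=snap('scene','sc2'); st()"
```

```text
t: 3.13
tcp_pos: [0.5919, 0.2136, 0.1839]
tool_rot: [-0.706, 0.031, -0.026, 0.707]
force: [3.0, 4.3, -30.3]
finger_gap: 0.309
t 3.1833 tcp [0.5911 0.2136 0.1838] gap 0.307 F [  4.1   2.6 -29.9]
[[ 0.997 -0.009  0.08 ]
 [-0.08   0.001  0.997]
 [-0.009 -1.    -0.   ]]
```

View pics/sc2.png

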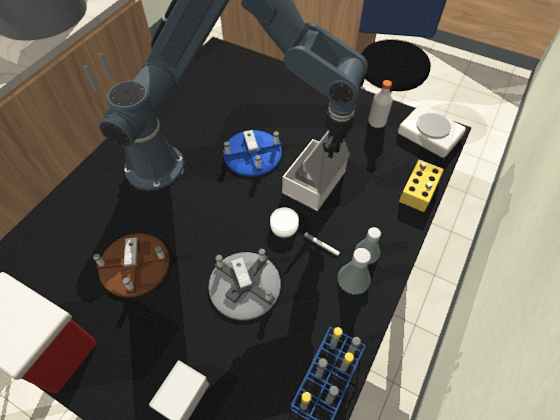

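The flap is about 1 rad up and the knob is still gripped. The -30 N shows my arc is running a little high, so I carry on 5 mm lower.

```bash
python3 -m jog '[[[0.3,0.4,0],0],[[1.2,0.4,0],0],[[2.3,0.3,0],0],[[3.5,0.4,0],0],[[4.7,0.5,0],0],[[5.8,0.9,0],0],[[6.9,1.3,0],0],[[6.9,1.3,0],0]]'
python3 -c "
from h import *
st()"
```

```text
t: 3.85
tcp_pos: [0.6598, 0.2093, 0.1745]
tool_rot: [-0.706, 0.031, -0.025, 0.707]
force: [-5.4, 4.0, -10.0]
finger_gap: 0.3
t 3.85 tcp [0.6598 0.2093 0.1745] gap 0.3 F [ -5.4   4.  -10. ]
[[ 0.997 -0.008  0.079]
 [-0.079  0.002  0.997]
 [-0.009 -1.     0.002]]
```

```bash
python3 -m jog '[[[1.1,0.6,0],0],[[2.1,1.2,0],0],[[3.0,1.9,0],0],[[3.9,2.7,0],0],[[3.9,2.7,0],0]]'
python3 -c "
from h import *
st()"
```

```text
t: 4.27
tcp_pos: [0.6976, 0.2069, 0.1474]
tool_rot: [-0.706, 0.032, -0.024, 0.708]
force: [-7.0, 6.0, -6.7]
finger_gap: 0.303
t 4.2667 tcp [0.6976 0.2069 0.1474] gap 0.303 F [-7.   6.  -6.7]
[[ 0.997 -0.01   0.079]
 [-0.079  0.003  0.997]
 [-0.011 -1.     0.002]]
```

```bash
python3 -m jog '[[[0,0,0],0],[[0,0,0],0],[[0,0,0],0],[[0,-3,0],0],[[0,-7,0],0],[[0,-11,0],0],[[-3,-11,0],0],[[-7,-11,0],0],[[-11,-11,0.5],0],[[-15,-11,1],0],[[-18,-11,1],0],[[-18,-11,1],0],[[-18,-11,1],0]]' 6
python3 - <<'E'
from h import *
s=snap('wrist','w3');st()
u=np.array([np.cos(np.radians(-4.6)),np.sin(np.radians(-4.6)),0])
for k in(-.038,.010):
  print(proj(s,[np.array([.541,.221,.0])+u*k+[0,0,z] for z in(.039,.083)]))
import pickle;pickle.dump(s,open('w3.pkl','wb'))
E
```

```text
t: 5.35
tcp_pos: [0.5228, 0.229, 0.2615]
tool_rot: [-0.706, 0.026, -0.03, 0.707]
force: [-0.1, 0.5, 0.1]
finger_gap: 0.702
t 5.4 tcp [0.5245 0.2289 0.2613] gap 0.702 F [ 0.2 -0.1  0.1]
[[ 0.997  0.006  0.079]
 [-0.079  0.001  0.997]
 [ 0.006 -1.     0.001]]
[[273.63281535 158.07108226]
 [272.60737227 165.76015295]]
[[273.87727015 201.00242734]
 [272.93199587 213.70202893]]
```

View pics/w3.png

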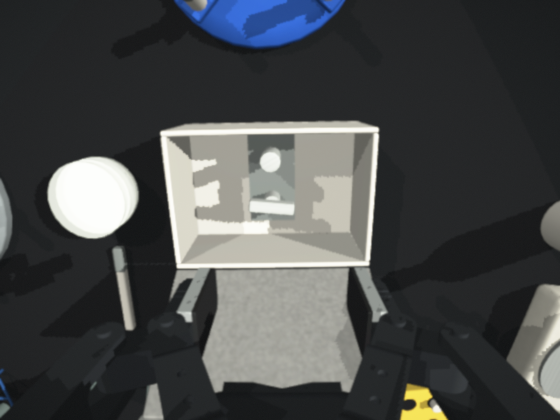

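The pin's round head is in the front socket at (271,160). The T-key's crossbar is behind it at (272,207), and the flap leans back clear of both. Next I spin the spider by tube A, which is on the free side.

Run:
```python
from h import *
delta([.6158,-.2439,.16],np.radians(83.05))
```

```text
t 5.4 tcp [0.5245 0.2289 0.2613] gap 0.702 F [ 0.2 -0.1  0.1]
[[ 0.997  0.006  0.079]
 [-0.079  0.001  0.997]
 [ 0.006 -1.     0.001]]
row [ 12.78  12.02 -46.42] turn 0.042 q6 -1.274 q1 0.217
```

```bash
python3 -m jog '[[[1,0,-4],0],[[2,0,-8],0],[[3,0,-12],0],[[4,0,-16],0],[[5,0,-20],0],[[6,1,-24],0],[[7,3,-27.5],0],[[8,5,-31],0.04],[[9,7,-34.5],0.04],[[10,9,-38],0.04],[[11,11,-41],0.04],[[12,12,-44],0.04],[[12.8,12,-46.4],0.04],[[12.8,12,-46.4],0.04],[[12.8,12,-46.4],0.04],[[12.8,12,-46.4],0.04]]' 5
python3 - <<'E'
from h import *
s=snap('wrist','w4');print(proj(s,[[.6158,-.2439,.082],[.4924,-.2044,.054]]))
delta([.6158,-.2439,.061],np.radians(83.05))
E
```

```text
t: 6.73
tcp_pos: [0.6143, -0.245, 0.139]
tool_rot: [0.706, -0.042, 0.043, -0.706]
force: [-0.4, 0.5, 0.5]
finger_gap: 0.582
[[280.49375428 234.94994694]
 [320.71766598  21.20396483]]
t 6.7833 tcp [ 0.6141 -0.244   0.1392] gap 0.585 F [-0.3 -0.7  0. ]
[[ 0.993  0.001  0.12 ]
 [-0.12  -0.     0.993]
 [ 0.001 -1.    -0.   ]]
row [0.16 9.69 0.03] turn 0.001 q6 -1.998 q1 -0.547
```

View pics/w4.png

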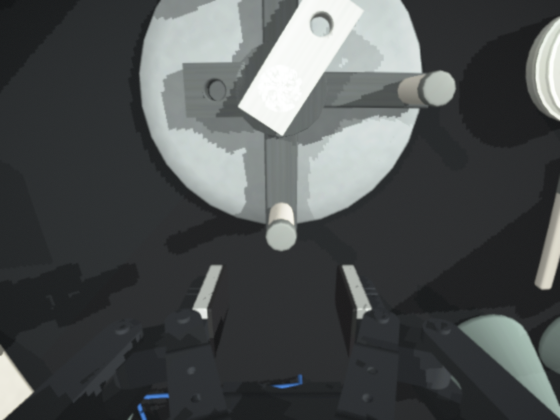

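Tube A's cap is at (281,235), where I predicted (280.5,235). The bracket hole is at (321,23), prediction (320.7,21).

```bash
python3 -m jog '[[[0.15,3.5,0],0],[[0.15,7,0],0],[[0.15,9.7,0],0],[[0.15,9.7,0],0]]'
python3 -m jog '[[[0,0,0],0],[[0,0,0],0],[[0,0,0],0],[[0,0,0],0],[[0,0,0],0],[[0,0,0],0]]' 1.2 20
python3 - <<'E'
from h import *
s,Rm=st()
ax=np.array([.5265,-.233]);c=np.array(s['tcp_pos'])[:2]-ax;print(np.hypot(*c),np.degrees(np.arctan2(c[1],c[0])))
# arc plan, using exact circle r=.09 start -6.95 deg from commanded pose
yaw=np.arctan2(Rm[1,2],Rm[0,2])
for k in range(1,23):
  a=np.radians(122.7)*k/22;p0=np.radians(-6.95)
  d=.09*np.array([np.cos(p0-a)-np.cos(p0),np.sin(p0-a)-np.sin(p0),0])
  print(k,np.round(Rm.T@d*100,2)[[0,2]],round(a,3))
E
```

```text
t: 7.12
tcp_pos: [0.6114, -0.2406, 0.0366]
tool_rot: [-0.704, 0.045, -0.038, 0.708]
force: [-1.0, 0.4, -1.6]
finger_gap: 0.584
t: 7.62
tcp_pos: [0.6168, -0.2449, 0.0442]
tool_rot: [0.707, -0.041, 0.044, -0.705]
force: [1.0, 1.1, 6.6]
finger_gap: 0.221
t 7.6167 tcp [ 0.6168 -0.2449  0.0442] gap 0.221 F [1.  1.1 6.6]
[[ 0.993  0.004  0.12 ]
 [-0.12  -0.002  0.993]
 [ 0.004 -1.    -0.002]]
0.09108237844639565 -7.492231848734086
1 [-0.04 -0.87] 0.097
2 [-0.17 -1.74] 0.195
3 [-0.38 -2.59] 0.292
4 [-0.68 -3.42] 0.389
5 [-1.05 -4.21] 0.487
6 [-1.5  -4.96] 0.584
7 [-2.02 -5.67] 0.681
8 [-2.6  -6.32] 0.779
9 [-3.25 -6.91] 0.876
10 [-3.95 -7.44] 0.973
11 [-4.7  -7.89] 1.071
12 [-5.48 -8.27] 1.168
13 [-6.31 -8.58] 1.265
14 [-7.15 -8.8 ] 1.363
15 [-8.02 -8.93] 1.46
16 [-8.89 -8.99] 1.557
17 [-9.77 -8.96] 1.655
18 [-10.64  -8.84] 1.752
19 [-11.49  -8.64] 1.849
20 [-12.32  -8.35] 1.947
21 [-13.11  -7.99] 2.044
22 [-13.87  -7.55] 2.142
```

```bash
python3 -m jog '[[[-0.05,0,-0.9],0.097],[[-0.15,0,-1.75],0.195],[[-0.4,0,-2.6],0.292],[[-0.7,0,-3.4],0.389],[[-1.05,0,-4.2],0.487],[[-1.5,0,-4.95],0.584],[[-2.0,0,-5.65],0.681],[[-2.6,0,-6.3],0.779],[[-3.25,0,-6.9],0.876],[[-3.95,0,-7.45],0.973],[[-4.7,0,-7.9],1.071],[[-5.5,0,-8.25],1.168],[[-6.3,0,-8.6],1.265],[[-7.15,0,-8.8],1.363],[[-8.0,0,-8.95],1.46],[[-8.9,0,-9.0],1.557],[[-8.9,0,-9.0],1.557]]'
python3 - <<'E'
from h import *
delta([.5265+.09*np.cos(np.radians(-129.7)),-.233+.09*np.sin(np.radians(-129.7)),.061],np.radians(83.05-122.7))
s,Rm=st()
for g in (-110,-123):
  p0,p1=np.radians(-6.95-89.2),np.radians(g);d=.09*np.array([np.cos(p1)-np.cos(p0),np.sin(p1)-np.sin(p0),0]);print(Rm.T@d*100,p0-p1)
E
```

```text
t: 9.03
tcp_pos: [0.5165, -0.3251, 0.0442]
tool_rot: [0.471, -0.525, 0.529, -0.472]
force: [1.8, -1.6, 5.1]
finger_gap: 0.219
t 9.0333 tcp [ 0.5165 -0.3251  0.0442] gap 0.219 F [ 1.8 -1.6  5.1]
[[-0.111  0.004  0.994]
 [-0.994 -0.004 -0.111]
 [ 0.004 -1.     0.004]]
row [-1.75  0.16 -4.97] turn 0.581 q6 -0.633 q1 -0.744
t 9.0333 tcp [ 0.5165 -0.3251  0.0442] gap 0.219 F [ 1.8 -1.6  5.1]
[[-0.111  0.004  0.994]
 [-0.994 -0.004 -0.111]
 [ 0.004 -1.     0.004]]
[-0.25370913 -0.01037392 -2.15535438] 0.24172810140121448
[-0.95524813 -0.02140064 -4.06840716] 0.4686209041604774
```

```bash
python3 -m jog '[[[-0.08,0,-1.1],0.12],[[-0.25,0,-2.1],0.24],[[-0.55,0,-3.15],0.36],[[-0.95,0,-4.1],0.47],[[-1.6,0,-4.95],0.583],[[-1.6,0,-4.95],0.583],[[-1.6,0,-4.95],0.583]]'
python3 - <<'E'
from h import *
s,Rm=st();ax=np.array([.5265,-.233]);c=np.array(s['tcp_pos'])[:2]-ax;print(np.hypot(*c),np.degrees(np.arctan2(c[1],c[0])))
a=snap('top');b=snap('scene')
f=cv2.resize(a['frame'][155:255,310:412,::-1],None,fx=4,fy=4,interpolation=cv2.INTER_CUBIC)
import pickle;pickle.dump((a,b),open('sp.pkl','wb'));cv2.imwrite('pics/sp.png',f)
E
```

```text
t: 9.62
tcp_pos: [0.4687, -0.3038, 0.0441]
tool_rot: [0.302, -0.638, 0.641, -0.302]
force: [-3.0, -3.5, 9.5]
finger_gap: 0.219
t 9.6167 tcp [ 0.4687 -0.3038  0.0441] gap 0.219 F [-3.  -3.5  9.5]
[[-0.636  0.002  0.772]
 [-0.772 -0.004 -0.636]
 [ 0.002 -1.     0.004]]
0.09143665647547641 -129.2448482585304
```

```bash
python3 -m jog '[[[0,0,0],0],[[0,0,0],0],[[0,0,0],0],[[0,-3.5,0],0],[[0,-7,0],0],[[0,-11,0],0],[[0,-14,0],0],[[0,-14,0],0]]' 4.5
python3 -c "
from h import *
delta([.53,-.2044,.2],np.radians(85.4))"
```

```text
t: 10.38
tcp_pos: [0.4716, -0.3042, 0.1879]
tool_rot: [0.3, -0.635, 0.644, -0.304]
force: [0.2, -0.5, 0.6]
finger_gap: 0.527
t 10.3833 tcp [ 0.4716 -0.3042  0.1879] gap 0.527 F [ 0.2 -0.5  0.6]
[[-0.635  0.009  0.772]
 [-0.772 -0.009 -0.635]
 [ 0.001 -1.     0.012]]
row [-11.42   0.62  -1.84] turn -2.179 q6 -0.084 q1 -0.772
```

```bash
python3 -m jog '[[[-1,0.3,0],-0.12],[[-2,0.3,0],-0.24],[[-3,0.6,0],-0.36],[[-4,0.6,0],-0.48],[[-5,0.6,-0.5],-0.6],[[-6,0.6,-0.5],-0.72],[[-7,0.6,-1],-0.84],[[-8,0.6,-1],-0.96],[[-9,0.6,-1],-1.08],[[-10,0.6,-1.5],-1.2],[[-11,0.6,-1.8],-1.32],[[-11.4,0.6,-1.8],-1.44],[[-11.4,0.6,-1.8],-1.56],[[-11.4,0.6,-1.8],-1.68],[[-11.4,0.6,-1.8],-1.8],[[-11.4,0.6,-1.8],-1.92],[[-11.4,0.6,-1.8],-2.04],[[-11.4,0.6,-1.8],-2.18],[[-11.4,0.6,-1.8],-2.18],[[-11.4,0.6,-1.8],-2.18]]'
python3 - <<'E'
from h import *
st();s=snap('wrist');u=proj(s,[[.4924,-.2044,.054],[.5265,-.233,.054],[.4924,-.2044,.038]]);print(u)
import pickle;pickle.dump(s,open('w5.pkl','wb'))
x,y=np.clip(u[0].astype(int)-[50,40],0,1000);print(x,y)
f=s['frame'][:,:,::-1];c=cv2.resize(f[y:y+80,x:x+100],None,fx=4,fy=4,interpolation=cv2.INTER_CUBIC)
o=np.zeros((420,800,3),np.uint8);o[:c.shape[0],400:400+c.shape[1]]=c;o[:300,:400]=cv2.resize(f,(400,300));cv2.imwrite('pics/w5.png',o)
E
```

```text
t: 12.05
tcp_pos: [0.5265, -0.2018, 0.175]
tool_rot: [-0.706, 0.03, -0.028, 0.707]
force: [0.8, 0.5, 0.3]
finger_gap: 0.526
t 12.05 tcp [ 0.5265 -0.2018  0.175 ] gap 0.526 F [0.8 0.5 0.3]
[[ 0.997 -0.001  0.082]
 [-0.082  0.001  0.997]
 [-0.002 -1.     0.001]]
[[272.15122564 161.96093567]
 [240.7302413  206.72383517]
 [272.66643505 158.6435616 ]]
222 121
```

View pics/w5.png

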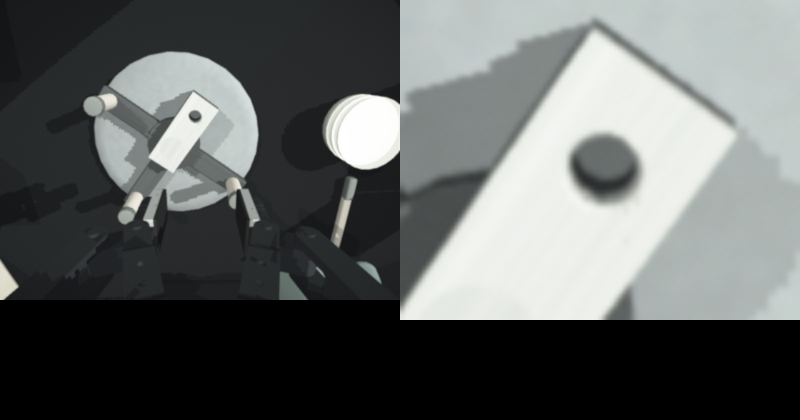

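The bracket hole is at (273,162.5), prediction (272,162). The lit lug hole shows inside it, shifted up about as parallax predicts, so the two are aligned. Next I refine the hole and pin positions.

Run:
```python
from h import *
import pickle
s=pickle.load(open('w5.pkl','rb'));print('hole',atz(s,[[273.0,162.4]],.054))
w=pickle.load(open('w3.pkl','rb'))
f=w['frame'];c=f[140:180,250:295].max(2);print(c[::2,::2])
for x,y in((.5031,.224),(.509,.224)):
  print(proj(w,[[x,y,.039],[x,y,.083],[x-.01,y,.083],[x+.01,y,.083],[x-.01,y,.039]]).round(1).tolist())
delta([.503,.224,.17],np.radians(85.4))
```

```text
hole [[ 0.492796   -0.20377471  0.054     ]]
[[ 90  90  90  90  90  90  90  90  90  90  90  90  89  90  90  90  89  90
   90  90  90  91 126]
 [ 90  90  89  90  90  90  90  90  90  90  90  90  90  90  90  90  90  90
   90  90  90  91 125]
 [ 91  90  90  90  90  90  90  90  90  90  91  90  90  90  91  90  91  90
   90  90  90  89 125]
 [ 91  90  90  90  90  90  90  91  91  96 105 100  99  93  90  90  90  90
   90  90  90  90 125]
 [ 90  92  90  90  90  90  90  92 103 119 137 151 164 145 106  91  94  93
   90  92  94 107 129]
 [109 117  92  89  90  89  91 106 131 153 169 179 188 191 172 124 135 132
  113 129 135 140 142]
 [128 101  89  88  89  89 105 138 177 215 223 221 217 202 198 158 142 142
  141 142 142 142 151]
 [104  89  89  88  89  93 140 222 242 245 245 246 247 230 206 173 143 142
  142 142 141 142 150]
 [ 90  89  89  88  89 111 213 242 243 244 245 246 246 246 232 177 143 142
  142 141 141 142 148]
 [ 89  89  88  89  90 163 238 242 244 245 244 243 243 245 245 181 143 142
  142 141 142 142 149]
 [ 90  89  89  89  92 194 241 243 243 242 242 243 245 245 244 199 142 142
  142 142 1
[... 542 characters left out ...]
 179 161 145 142 141 142 142
  142 142 142 142 148]
 [157 162 162 162 162 162 162 162 162 162 163 162 162 154 146 143 142 142
  141 141 142 142 148]
 [162 162 162 162 162 162 162 162 162 162 162 162 162 162 160 157 144 142
  142 142 142 142 148]
 [164 162 163 162 163 162 162 162 162 162 162 161 162 162 162 162 152 142
  141 142 142 142 148]]
[[273.6, 158.1], [272.6, 165.7], [271.6, 155.3], [273.5, 176.0], [272.8, 148.7]]
[[274.1, 163.5], [273.1, 171.8], [272.2, 161.5], [274.0, 182.0], [273.3, 154.2]]
t 12.1 tcp [ 0.5266 -0.2019  0.1751] gap 0.526 F [ 0.8 -0.8  0.8]
[[ 0.997 -0.001  0.082]
 [-0.082  0.001  0.997]
 [-0.001 -1.     0.001]]
row [-5.86  2.42 42.25] turn -0.002 q6 -2.053 q1 -0.564
```

```bash
python3 -m jog '[[[-0.5,0,3.5],0],[[-1,0,7],0],[[-1.5,0,11],0],[[-2,0,15],0],[[-2.5,0,19],0],[[-3,0,23],0],[[-3.5,0,27],0],[[-4,0,31],0],[[-4.5,0,35],0],[[-5,0,38],0],[[-5.6,0,40.5],0],[[-6.1,0,42.1],0],[[-6.1,0,42.1],0],[[-6.1,0,42.1],0],[[-6.1,0,42.1],0]]' 5
python3 - <<'E'
from h import *
s=snap('wrist');import pickle;pickle.dump(s,open('w6.pkl','wb'))
u=proj(s,[[.499,.222,.083]])[0];print(u)
g=s['frame'].max(2);x,y=u.astype(int);w=g[max(y-40,0):y+40,x-40:x+40];m=(w>225).astype(np.uint8)
n,l,t,c=cv2.connectedComponentsWithStats(m)
for i in range(1,n):
  if t[i,4]>80: ce=t[i,:2]+(t[i,2:4]-1)/2+[x-40,max(y-40,0)];print(t[i],ce,atz(s,[ce],.083))
delta([.499,.222,.065],np.radians(85.4))
E
```

```text
t: 13.35
tcp_pos: [0.4998, 0.2217, 0.1756]
tool_rot: [0.707, -0.029, 0.028, -0.706]
force: [-0.6, 0.7, 0.4]
finger_gap: 0.587
[279.46092469 213.72047603]
[  0   0  80   7 452] [278.5 176. ] [[0.47120245 0.22363548 0.083     ]]
[ 28  29  25  23 453] [279. 213.] [[0.49842468 0.22171274 0.083     ]]
t 13.4 tcp [0.5    0.2213 0.1757] gap 0.586 F [ 0.  -0.2  0.4]
[[ 0.997 -0.     0.081]
 [-0.081 -0.     0.997]
 [-0.    -1.    -0.   ]]
row [-0.1  12.94  0.07] turn -0.001 q6 -1.277 q1 0.212
```

```bash
python3 -m jog '[[[-0.1,3,0.05],0],[[-0.1,6,0.05],0],[[-0.1,8.5,0.05],0],[[-0.1,10.5,0.05],0],[[-0.1,11.7,0.05],0],[[-0.1,12.4,0.05],0],[[-0.1,12.9,0.05],0],[[-0.1,12.9,0.05],0],[[-0.1,12.9,0.05],0]]'
python3 -c "from h import *;st()"
python3 -m jog '[[[0,0,0],0],[[0,0,0],0],[[0,0,0],0],[[0,0,0],0],[[0,0,0],0],[[0,0,0],0]]' 1 60
python3 -c "from h import *;st()"
```

```text
t: 14.15
tcp_pos: [0.4995, 0.2225, 0.0473]
tool_rot: [-0.706, 0.028, -0.029, 0.707]
force: [0.2, -0.3, 0.6]
finger_gap: 0.589
t 14.15 tcp [0.4995 0.2225 0.0473] gap 0.589 F [ 0.2 -0.3  0.6]
[[ 0.997  0.001  0.081]
 [-0.081  0.     0.997]
 [ 0.001 -1.     0.   ]]
t: 14.65
tcp_pos: [0.4993, 0.2218, 0.048]
tool_rot: [0.707, -0.027, 0.028, -0.706]
force: [-0.8, -5.3, 4.8]
finger_gap: 0.219
t 14.65 tcp [0.4993 0.2218 0.048 ] gap 0.219 F [-0.8 -5.3  4.8]
[[ 0.997  0.001  0.078]
 [-0.078 -0.002  0.997]
 [ 0.001 -1.    -0.002]]
```

```bash
python3 -m jog '[[[0,-1,0],0],[[0,-2.5,0],0],[[0,-5,0],0],[[0,-8,0],0],[[0,-11,0],0],[[0,-14,0],0],[[0,-14,0],0],[[0,-14,0],0]]'
python3 - <<'E'
from h import *
p,Rm=st();s=snap('wrist','w7');S=snap('scene')
t=np.array(p['tcp_pos']);q=[t+[-.0008,0,.035],t+[-.0008,0,-.009],t+[-.0008,0,-.039]]
u=proj(s,q);v=proj(S,q);print(u,v)
f=s['frame'][:,:,::-1];g=S['frame'][:,:,::-1]
x,y=u[1].astype(int);a=cv2.resize(f[max(y-60,0):y+60,x-60:x+60],(400,400),interpolation=2) if y<360 else f[300:,200:360]
X,Y=v[1].astype(int);b=cv2.resize(g[Y-30:Y+30,X-30:X+30],(400,400),interpolation=2)
print(x,y,X,Y)
o=np.zeros((420,800,3),np.uint8);o[:a.shape[0],:a.shape[1]]=a;o[:400,400:]=b;cv2.imwrite('pics/w7c.png',o)
delta([.4926,-.204,.179],np.radians(85.4))
E
```

```text
t: 15.32
tcp_pos: [0.4999, 0.2236, 0.1896]
tool_rot: [-0.706, 0.026, -0.03, 0.707]
force: [0.6, -0.2, -2.1]
finger_gap: 0.22
t 15.3167 tcp [0.4999 0.2236 0.1896] gap 0.22 F [ 0.6 -0.2 -2.1]
[[ 0.997  0.006  0.079]
 [-0.08   0.002  0.997]
 [ 0.005 -1.     0.002]]
[[276.37766371 323.05763738]
 [277.52066582 267.4998023 ]
 [278.02959282 242.95160208]] [[308.61266321 132.68547696]
 [307.79272046 142.28513834]
 [307.25801412 148.54510202]]
277 267 307 142
t 15.4167 tcp [0.4979 0.223  0.1867] gap 0.214 F [-0.2  0.4 -1.5]
[[ 0.997 -0.001  0.08 ]
 [-0.08   0.     0.997]
 [-0.001 -1.     0.   ]]
row [  2.87   2.63 -42.6 ] turn 0.001 q6 -1.275 q1 0.216
```

View pics/w7c.png

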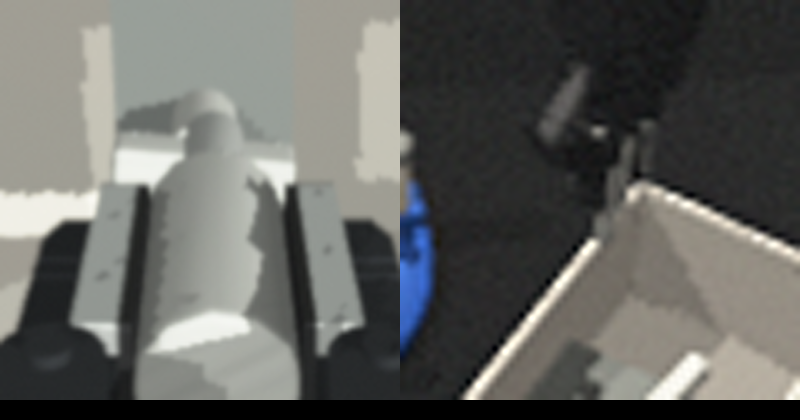

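The pin is held upright and centred between the pads. Next I carry it over and hover above the hole, then compare tip and hole in the wrist view.

```bash
python3 -m jog '[[[0,0,-3],0],[[0.5,0,-6.5],0],[[0.8,0,-10.5],0],[[1.1,0,-14.5],0],[[1.4,0,-18.5],0],[[1.6,0,-22.5],0],[[1.8,0,-26.5],0],[[2,0,-30.5],0],[[2.3,0,-34.5],0],[[2.6,1,-38],0],[[2.8,3,-41],0],[[2.95,5,-42.6],0],[[2.95,6.2,-42.6],0],[[2.95,6.2,-42.6],0],[[2.95,6.2,-42.6],0],[[2.95,6.2,-42.6],0],[[2.95,6.2,-42.6],0]]'
python3 - <<'E'
from h import *
p,Rm=st();s=snap('wrist');T=snap('top');import pickle;pickle.dump((s,T,p),open('w8.pkl','wb'))
t=np.array(p['tcp_pos']);print(proj(s,[t+[0,0,-.039],[.4926,-.204,.054],t+[0,0,.035]]))
f=s['frame'][150:400,180:380,::-1];cv2.imwrite('pics/w8.png',cv2.resize(f,(480,600),interpolation=2))
E
```

```text
t: 16.83
tcp_pos: [0.4946, -0.2035, 0.1253]
tool_rot: [0.707, -0.028, 0.028, -0.706]
force: [0.5, -0.1, -0.9]
finger_gap: 0.216
t 16.8333 tcp [ 0.4946 -0.2035  0.1253] gap 0.216 F [ 0.5 -0.1 -0.9]
[[ 0.997  0.001  0.079]
 [-0.079 -0.     0.997]
 [ 0.001 -1.    -0.   ]]
[[278.29698627 244.49390838]
 [277.73491991 222.21222043]
 [276.31024417 324.39755569]]
```

View pics/w8.png

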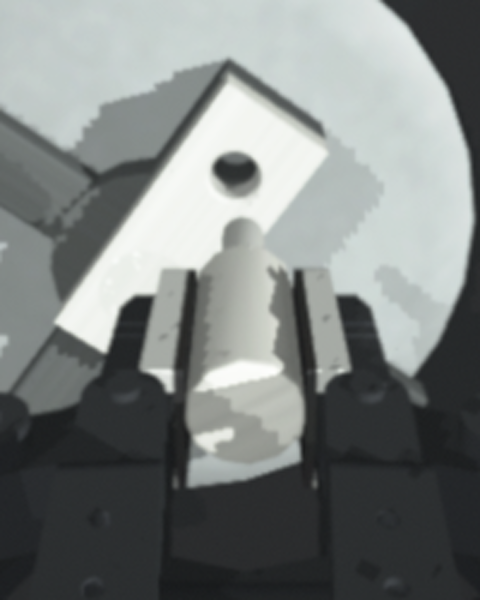

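Run:
```python
from h import *
import pickle
from scipy.optimize import least_squares
s,T,p=pickle.load(open('w8.pkl','rb'));t=np.array(p['tcp_pos']);tv=np.array(s['tvec'],float).ravel()
P=[t+[0,0,.035],t+[-.002,0,-.039]];obs=np.array([[282.5,321.7],[281.2,240.4]])
def S(v): q=dict(s);q['tvec']=tv+np.r_[v,0];return q
r=least_squares(lambda v:(proj(S(v),P)-obs).ravel(),[0,0]);print(r.x*1000,r.fun)
print('hole corr',atz(S(r.x),[[278.3,223.3]],.054),'uncorr',atz(s,[[278.3,223.3]],.054),'tcp',t)
```

```text
[ 2.16524624 -0.87040899] [-0.37656536  0.40029729  0.58097618 -0.6083864 ]
hole corr [[ 0.49414995 -0.20592298  0.054     ]] uncorr [[ 0.49339638 -0.20368861  0.054     ]] tcp [ 0.49457938 -0.20346049  0.12533003]
```

The fit shows the wrist camera is about 2 mm off sideways. The corrected hole lies 2.5 mm further toward -y, so I correct by that and descend slowly, watching the force.

```bash
python3 -m jog '[[[0,0,-0.25],0],[[0,1,-0.25],0],[[0,2,-0.25],0],[[0,2.8,-0.25],0],[[0,3.1,-0.25],0],[[0,3.4,-0.25],0],[[0,3.7,-0.25],0],[[0,3.7,-0.25],0],[[0,3.7,-0.25],0]]'
python3 - <<'E'
from h import *
st();s=snap('wrist')
f=s['frame'][150:400,180:380,::-1];cv2.imwrite('pics/w9.png',cv2.resize(f,(480,600),interpolation=2))
E
```

```text
t: 17.68
tcp_pos: [0.4941, -0.2067, 0.0877]
tool_rot: [-0.707, 0.028, -0.028, 0.707]
force: [-0.2, -0.3, -0.5]
finger_gap: 0.218
t 17.6833 tcp [ 0.4941 -0.2067  0.0877] gap 0.218 F [-0.2 -0.3 -0.5]
[[ 0.997 -0.     0.08 ]
 [-0.08   0.     0.997]
 [-0.    -1.     0.   ]]
```

The tip is 5 mm below the bracket top with no force, so it is in the hole. I continue down.

```bash
python3 -m jog '[[[0,0.4,0],0],[[0,0.8,0],0],[[0,1.1,0],0],[[0,1.4,0],0],[[0,1.4,0],0]]'
python3 -c "from h import *;st()"
```

```text
t: 18.15
tcp_pos: [0.4936, -0.2064, 0.0731]
tool_rot: [-0.706, 0.029, -0.028, 0.707]
force: [1.2, -0.4, -1.1]
finger_gap: 0.214
t 18.15 tcp [ 0.4936 -0.2064  0.0731] gap 0.214 F [ 1.2 -0.4 -1.1]
[[ 0.997 -0.001  0.08 ]
 [-0.08   0.001  0.997]
 [-0.001 -1.     0.001]]
```

```bash
python3 -m jog '[[[0,0.3,0],0],[[0,0.6,0],0],[[0,0.8,0],0],[[0,0.95,0],0],[[0,1.0,0],0],[[0,1.0,0],0]]'
python3 -c "from h import *;st()"
```

```text
t: 18.65
tcp_pos: [0.494, -0.2066, 0.0636]
tool_rot: [-0.706, 0.028, -0.028, 0.707]
force: [0.0, -0.4, -0.7]
finger_gap: 0.216
t 18.65 tcp [ 0.494  -0.2066  0.0636] gap 0.216 F [ 0.  -0.4 -0.7]
[[ 0.997 -0.     0.08 ]
 [-0.08   0.     0.997]
 [-0.    -1.     0.   ]]
```

```bash
python3 -m jog '[[[0,0.1,0],0],[[0,0.2,0],0],[[0,0.2,0],0]]'
python3 -m jog '[[[0,0.1,0],0],[[0,0.1,0],0]]'
```

```text
t: 18.9
tcp_pos: [0.4943, -0.2068, 0.063]
tool_rot: [0.707, -0.028, 0.028, -0.706]
force: [-2.2, -0.1, 6.3]
finger_gap: 0.213
t: 19.07
tcp_pos: [0.4943, -0.2068, 0.0629]
tool_rot: [0.707, -0.028, 0.028, -0.706]
force: [-3.1, 0.9, 13.8]
finger_gap: 0.215
```

The force rises at TCP 0.063 (expected 0.063), so the head is seated. Next I relax, open and withdraw.

```bash
python3 -m jog '[[[0,-0.2,0],0],[[0,-0.2,0],0]]'
python3 -m jog '[[[0,0,0],0],[[0,0,0],0],[[0,0,0],0],[[0,0,0],0],[[0,-2,0],0],[[0,-5,0],0],[[0,-9,0],0],[[0,-13,0],0],[[3,-13,0],0],[[3,-13,0],0],[[3,-13,0],0]]' 5
python3 - <<'E'
from h import *
st();s=snap('wrist');T=snap('top');S=snap('scene')
f=s['frame'][:,:,::-1];u=proj(s,[[.494,-.206,.076]])[0].astype(int);print(u)
y=max(u[1]-70,0);a=cv2.resize(f[y:y+140,u[0]-70:u[0]+70],(400,400),interpolation=2)
g=S['frame'][:,:,::-1];v=proj(S,[[.515,-.22,.06]])[0].astype(int)
b=cv2.resize(g[v[1]-50:v[1]+50,v[0]-50:v[0]+50],(400,400),interpolation=2)
cv2.imwrite('pics/w10.png',np.hstack([a,b]))
import pickle;pickle.dump((s,T,S),open('end.pkl','wb'));print(y,u[0]-70,v-50)
E
```

```text
t: 19.23
tcp_pos: [0.4945, -0.2069, 0.0635]
tool_rot: [0.707, -0.028, 0.029, -0.706]
force: [-0.5, -0.6, 0.1]
finger_gap: 0.214
t: 20.15
tcp_pos: [0.525, -0.2093, 0.1934]
tool_rot: [0.707, -0.027, 0.029, -0.706]
force: [-0.7, 0.7, -0.9]
finger_gap: 0.588
t 20.15 tcp [ 0.525  -0.2093  0.1934] gap 0.588 F [-0.7  0.7 -0.9]
[[ 0.997  0.002  0.079]
 [-0.079 -0.001  0.997]
 [ 0.002 -1.    -0.001]]
[280 165]
95 210 [192 221]
```

View pics/w10.png

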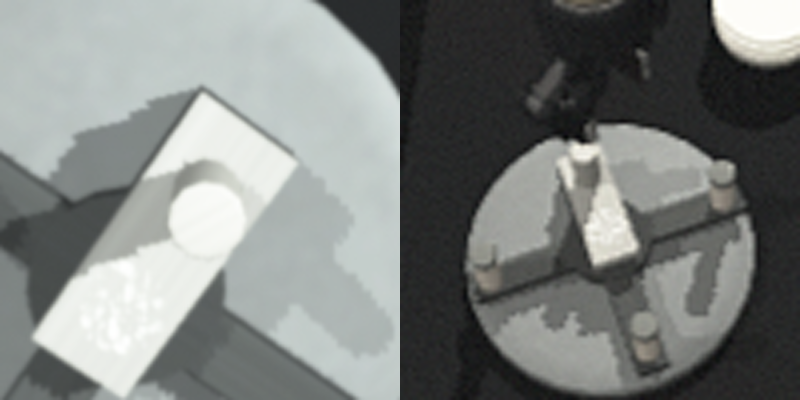

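The head stands upright on the bracket: its top is at wrist pixel (282.5,171.7), and the scene view shows it standing clear of the gripper. One numeric check before handing in.

Run:
```python
from h import *
import pickle
s,T,S=pickle.load(open('end.pkl','rb'));tv=np.array(s['tvec'],float).ravel()
q=dict(s);q['tvec']=tv+[.00217,-.00087,0]
print('head top if seated',atz(q,[[282.5,171.7]],.098))
a=pickle.load(open('s0.pkl','rb'))['top']['frame'].astype(int);d=abs(a-T['frame']).max(2)
for n,(x,y) in dict(dish=(266,214),marker=(262,163),fa=(238,110),fb=(279,105)).items():print(n,(d[y-15:y+15,x-10:x+10]>50).mean())
workorder.sign_off()
```

```text
head top if seated [[ 0.49502494 -0.20667886  0.098     ]]
dish 1.0
marker 0.11666666666666667
fa 0.0
fb 0.0
the job is handed in; nothing more can be done
```

Run:
```python
from h import *
import pickle
s,T,S=pickle.load(open('end.pkl','rb'));a=pickle.load(open('s0.pkl','rb'))
for k,im in(('s0',a['scene']),('end',S)):
  w=im['frame'][200:245,262:305].min(2)>190;ys,xs=np.nonzero(w);print(k,w.sum(),xs.mean()+262,ys.mean()+200)
print(T['frame'][214,266],a['top']['frame'][214,266])
```

```text
s0 601 283.8386023294509 220.89351081530782
end 600 283.815 220.87
[ 95 107 116] [248 246 236]
```

The turntable is locked: the index pin stands through the bracket and lug holes with its head on the bracket, and the job was handed in at about 20 s of the 72 s allowed.

I lifted the flap by its knob to about 2.05 rad. Then I turned the spider about 122° clockwise by tube A until the lug hole lay under the bracket hole. I took the pin from the front socket, lowered it through both holes, released it and withdrew. The T-key was left in its socket.

**Checks that passed:**
- **Seating:** the force rose as the tool reached 63 mm, the height expected for the head touching the bracket.
- **Position:** after release the head's top centre measured about 1 mm from the corrected hole position, and the pin looked upright in both views.
- **Bench items:** the dishes had not moved in the scene camera, and the top view showed no change at the flasks.

**Checks that disagreed or were left open:**
- **Wrist camera:** it was about 2 mm off sideways. I corrected for this using the pin held in the gripper.
- **Top view:** the dish area had changed completely and part of the marker area (12 %) had too. I put this down to the arm and its shadow. The scene view supports that for the dishes, but I did not check the marker separately.
- **T-key:** I did not measure its position at the end.

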